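Clear the swing and hold the jar cage's gate wide

ROBOT

A 6-joint arm with a two-finger parallel gripper is mounted at the origin on the work surface; the furniture and walls round the work are solid. World frame = base frame: x ahead of the robot, y to its left, z up, the work surface at z = 0. Lengths are in m, angles in rad, forces in N, time in s.
With the tool pointing down it reaches from about 0.3 to 0.775 m from the base axis. Payload 14.6 kg.
Tool frame: the origin (TCP) lies between the finger pads; the fingertips stand 8 mm ahead of it and the grasp point (between the pads) lies 11 mm behind it; z points along the fingers, y is the line along which they close (so a half turn about z gives the same grasp; the last joint's range is limited). The gripper opens to 85 mm and grips with 20 to 120 N. Pads are 22 mm wide; open, the fingers measure 114 mm over their backs; the gripper's body (76 mm by 85 mm) begins 54 mm behind the grasp point. The pads swing forward as they close: fully open they stand 13 mm farther back than shut.
Start: joints at [1.134, 0.3, 1.521, -0, 1.321, -0.067], TCP at [0.199, 0.513, 0.239] pointing down, gripper open.
Joint ranges: [-3.03, 3.03], [-0.79, 2.21], [0.23, 2.52], [-1.04, 4.18], [0, 3.07], [-2.55, 2.55]. Speed limits (rad/s): [2.22, 2.22, 2.57, 3.14, 3.14, 3.14].

INTERFACE

Orientations are given as a 3x3 rotation matrix whose columns are the frame's x, y, z axes.
In Python, from plant import bot gives the robot as it stands.
- The arm moves only by the tool jog_arm, called after "Request:" as name(argument=value, ...), one argument or row to a line, values as JSON. Schema: {"type":"object","properties":{"offsets":{"type":"array","items":{"type":"array","items":{"type":"array","items":{"type":"number"},"minItems":4,"maxItems":4},"minItems":1,"maxItems":5},"minItems":1,"maxItems":1},"aperture":{"type":"number"},"force":{"type":"number"},"only":{"type":"string"},"quiet":{"type":"boolean"},"lines":{"type":"string"}},"required":["offsets"],"additionalProperties":false}. offsets is a list that holds a single list of rows (three levels of brackets), with 1 to 5 rows, each of 4 numbers: dx, dy, dz in cm, then a turn about the tool's z in units of 0.2 rad; each row is the pose to reach, as a shift and turn from the pose commanded when the call began, along the tool's axes at that moment; what a row does not reach only later rows make up. A row lasts 1/12 s, in which the tool goes at most 0.0417 m and 0.125 rad, less where a joint would pass 70% of its speed; a pose out of reach is approached as far as the arm can. aperture is the finger opening in m, set as the call begins (left out keeps the last). The fingers move at their own pace and stop on an object; force is the grip in N (left out, the last holds). Time passes only in rows, so rows that do not move let the fingers close. The tool returns the time, the measured TCP pose, the force, the opening and the grip force at its end. only (a regular expression) keeps the lines of the reply that match it, lines (a string "A,B") keeps lines A to B, and quiet returns only ok. Input that does not fit is refused with a message, and nothing moves.
- bot.read_state(): the state, without advancing time (a new reading comes with each control period).
- bot.read_camera(name): name is "scene" or "top" or "wrist"; returns the picture (480x640x3 uint8, red, green, blue); there is no depth.
- bot.camera_params(name): a dict with "fx", "fy", "cx", "cy" (pixels), "extrinsics" (4x4, takes a point from camera to world coordinates); the wrist camera has in their place "mount" (4x4, takes a point from camera to tool coordinates, whose origin is the TCP and whose axes are the flange's). Camera axes: x right, y down, z forward; pixel columns grow to the right and rows downward; lengths in m; the calibration is good to about 2 mm. A picture is of the moment at which its call begins: read the wrist's pose just before it. camera_params takes no time and is no camera call.
- bot.job_done(): hands the job in; it is judged then, once.
The state is a dict: "t": time; "q": joint angles; "qvel": joint speeds; "joint_efforts": joint torques, N m; "position": TCP position; "orientation": TCP orientation; "ft_force": force on the tool from outside, world axes, zero at the start; "wrist_torque": the same for the moment, N m; "finger_gap": finger opening in m; "finger_force": force on a finger pad.
Only numpy, scipy, OpenCV 4.12 (cv2) and the standard library are available. Lean on these libraries where they do the work, as an engineer would, in place of code of your own. Each camera call takes 0.05 s, during which the arm holds its last target. There are 200 camera calls.

TASK

Get the jar cage ready for unloading: first stand the glue bottle, which is in the way of the gate, upright in its empty place on the narrow plywood riser between the date stamp and the labels, and let go of it. Then squeeze the red main catch so that the gate springs ajar onto its safety hook, squeeze the yellow safety catch to free it, and swing the gate by its upright pull bar past its half-way click until it stands at least square to the front of the cage. Finish while still holding the gate wide by the pull bar (it swings back by itself), with the bottle still standing on the riser and without tipping the bottle or shifting the cup, the loose cork or the counter.

Things in the scene. Friction and masses are not known exactly. Their poses are not given: they have to be found in the camera images.
- cage: Wire-mesh steel cage for two jars (both inside), 265 mm wide (y), 160 deep (x), 200 high, fast to the table. Origin on the table at the middle of the mouth; the front with the gate faces the cage's own -x, +y is to the left as one faces the gate from outside, z up.
- main_grip (a point): Main catch, on an outrigger at the right-hand (-y) front corner of the cage: two upright finger tabs side by side along the cage's y, a fixed black one (-y side) and a sliding red one (+y side), each 10 mm thick and 26 mm wide; 40 mm over the outer faces. They reach from 213 to 258 mm above the table. The point lies midway between the outer faces, 240 mm above the table.
- main_catch (a joint): Travel of the red tab towards the black one in m: 0 out, 0.012 fully squeezed. Its spring takes 3 N, rising to 9 N. Beyond 0.008 the bolt lets go of the gate, which springs ajar at once; released, the tab springs back.
- safety_grip (a point): Safety catch, on the lintel above the gate near its middle: the same pair of tabs as the main catch (fixed black one on the cage's -y side, sliding yellow one on the +y side, 40 mm over the outer faces, same heights). The point lies midway between the outer faces, 240 mm above the table. Its hook stops the opening gate at about 0.15 rad.
- safety_catch (a joint): Travel of the yellow tab towards the black one in m: 0 out, 0.012 fully squeezed; same spring as the main catch, it springs back when released. Beyond 0.008 its hook frees a gate that has already left the main catch; before that, squeezing it does nothing.
- gate (a joint): Angle of the gate in rad: 0 shut, 1.57 square to the front, 1.9 at the stop. A hinge spring rests it at about 0.35 once free and pulls back with 1 to 2 N at the bar when wide. A click stop at about 1.0 (0.85 to 1.15) takes about 3 N more at the bar; a gate let go beyond it comes back to about 1.1 and stands there, half open.
- gate_hinge (a point): Point on the gate's upright hinge axis, at the left-hand edge of the mouth (cage frame x 0, y +120 mm), 200 mm above the table. The gate is 235 mm wide and 190 mm high; its free (right-hand) edge swings outwards, clockwise seen from above.
- pull_bar: Upright round steel pull bar of the gate, 14 mm in diameter, from 60 to 240 mm above the table, on stand-offs at 100 and 170 mm, free above; its top end can be pinched from above. Origin on its axis, 225 mm above the table. It stands 46 mm in front of the gate's plane, 195 mm from the hinge axis along the gate, and turns with the gate.
- glue_bottle: White glue bottle with a red nozzle, 47 mm in diameter, body up to 105 mm, 130 mm high with the nozzle (24 mm wide), 150 g. Origin at the middle of its underside. It stands in the gate's swing, in front of the cage.
- riser_place (a point): Middle of the top of the plywood riser, a narrow board 60 mm wide (point x) and 236 mm long (point y), its top 75 mm above the table. A date stamp (87 mm tall) stands at y +88 mm and a stack of labels lies at y -84 mm, both fixed; between them is 110 mm of free board for the bottle.
- tasting_cup: Small white porcelain cup, 48 mm wide and 35 mm high, a bystander. Origin under its middle.
- tally_counter: Small white hand counter, 51 x 44 x 22 mm, lying to the left, a bystander. Origin under its middle.
- loose_cork: Wood-topped cork stopper standing head down, 40 mm wide and 36 mm high, a bystander in front of the cage. Origin under its middle.

How it is judged:
On the way, in this order (a step that is already met when the one before it is completed fails the run):
1. the glue bottle stands upright in its place on the riser, released (z of glue_bottle in the frame of riser_place between -0.006 and 0.006 m and x of glue_bottle in the frame of riser_place between -0.022 and 0.022 m and y of glue_bottle in the frame of riser_place between -0.04 and 0.04 m and angle between glue_bottle's own z axis and vertical below 0.1 rad and contact force between the fingers and glue_bottle below 0.1 N), for 0.3 s.
2. the main catch is off and the gate stands ajar on its safety hook (value of joint gate between 0.12 and 0.21 rad), for 0.2 s.
3. the safety catch has let go and the gate is free (value of joint gate above 0.25 rad), for 0.2 s.
4. the gate has been swung past its click stop (value of joint gate above 1.25 rad), for 0.1 s.
At the end, for the whole second after the job is handed in: The gate is held still at 1.5 rad or more (square to the front within 4 degrees, or wider) with the fingers on the pull bar, and the glue bottle stands upright on the riser: its centre within 22 mm of the board's middle line and 40 mm of the place's middle along it (value of joint gate above 1.5 rad and velocity of joint gate between -0.1 and 0.1 rad/s and contact force between the fingers and pull_bar above 0.5 N and z of glue_bottle in the frame of riser_place between -0.006 and 0.006 m and x of glue_bottle in the frame of riser_place between -0.022 and 0.022 m and y of glue_bottle in the frame of riser_place between -0.04 and 0.04 m and angle between glue_bottle's own z axis and vertical below 0.1 rad); the arm keeps its last pose, push and grip.
It fails at once if the glue bottle is tipped (angle between glue_bottle's own z axis and vertical above 0.5 rad).
It fails at once if the tasting cup is shifted by more than 25 mm (distance of tasting_cup from where it was at the start of the episode above 0.025 m).
It fails at once if the loose cork is shifted by more than 25 mm (distance of loose_cork from where it was at the start of the episode above 0.025 m).
It fails at once if the counter is shifted by more than 25 mm (distance of tally_counter from where it was at the start of the episode above 0.025 m).
It also fails if it takes over 72 s, if anything falls off the work surface, if the arm or the gripper's body presses on something with over 40 N, if the wrist force passes 120 N, or if a joint passes its speed limit or range.

## Working session

There is one attempt and no reset: what is moved stays moved. The work goes in short steps, Python scripts to look and compute and a tool call to move; the robot and the scene stay as the last step left them, time stands still between calls to the robot, and variables do not carry over. Pictures are saved under pics/ and viewed, at most 15 in all, crops included, and the job is handed in when it is done.

```bash
ls; mkdir -p pics; cat > h.py <<'E'
import numpy as np, cv2
from plant import bot
def snap(n,f):
    im=bot.read_camera(n); cv2.imwrite('pics/'+f,im[:,:,::-1]); return im
def cam(n):
    p=bot.camera_params(n)
    if 'extrinsics' in p: T=np.array(p['extrinsics'])
    else:
        s=bot.read_state(); W=np.eye(4); W[:3,:3]=s['orientation']; W[:3,3]=s['position']; T=W@np.array(p['mount'])
    return p,T
def ray(n,u,v,z,P=None):
    p,T=P or cam(n)
    d=T[:3,:3]@np.array([(u-p['cx'])/p['fx'],(v-p['cy'])/p['fy'],1]); o=T[:3,3]
    return o+d*(z-o[2])/d[2]
def proj(n,X,P=None):
    p,T=P or cam(n)
    c=T[:3,:3].T@(np.array(X)-T[:3,3]); return np.array([p['cx']+p['fx']*c[0]/c[2],p['cy']+p['fy']*c[1]/c[2]])
E
python3 - <<'E'
from h import *
np.set_printoptions(precision=4,suppress=True)
print(bot.read_state())
for n in('scene','top','wrist'): print(n,bot.camera_params(n))
snap('top','top0.png');snap('scene','scene0.png')
E
```

```text
pics
plant.py
{'t': 0.0, 'q': array([ 1.1344,  0.3005,  1.5216,  0.    ,  1.3207, -0.0666]), 'qvel': array([-0.0005, -0.0028,  0.0011,  0.0004, -0.0001,  0.0013]), 'joint_efforts': array([  0.0027, -54.3508, -36.1794,   0.    ,   0.004 ,   0.    ]), 'position': array([0.1987, 0.5126, 0.2387]), 'orientation': array([[-0.9324,  0.3614, -0.0005],
       [ 0.3614,  0.9324, -0.0011],
       [ 0.0001, -0.0012, -1.    ]]), 'ft_force': array([ 0.0524, -0.0403, -0.159 ]), 'wrist_torque': array([-0.0593, -0.0108,  0.0278]), 'finger_force': 0.0, 'finger_gap': 0.08573127887078605}
scene {'fx': 512.5123161655993, 'fy': 512.5123161655993, 'cx': 316.9560680400739, 'cy': 234.96753508958156, 'extrinsics': array([[-0.853 , -0.3571,  0.3806, -0.0135],
       [-0.5218,  0.5637, -0.6404,  0.9537],
       [ 0.0142, -0.7448, -0.6671,  1.1507],
       [ 0.    ,  0.    ,  0.    ,  1.    ]])}
top {'fx': 544.2569223997695, 'fy': 544.2569223997695, 'cx': 329.72133713935256, 'cy': 237.4703550282853, 'extrinsics': array([[-0.4018, -0.7937,  0.4567, -0.0483],
       [-0.9157,  0.3439, -0.208 ,  0.2356],
       [ 0.008 , -0.5017, -0.865 ,  1.291 ],
       [ 0.    ,  0.    ,  0.    ,  1.    ]])}
wrist {'fx': 379.47919532733926, 'fy': 379.47919532733926, 'cx': 321.3007818128545, 'cy': 242.27745903123164, 'mount': array([[-0.0003, -0.9577, -0.2878,  0.0733],
       [ 1.    , -0.0001, -0.0007,  0.0001],
       [ 0.0006, -0.2878,  0.9577, -0.1342],
       [ 0.    ,  0.    ,  0.    ,  1.    ]])}
```

View pics/top0.png

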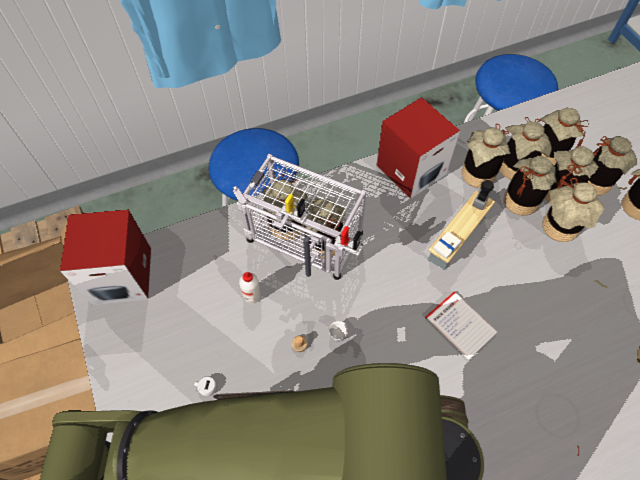

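View pics/scene0.png

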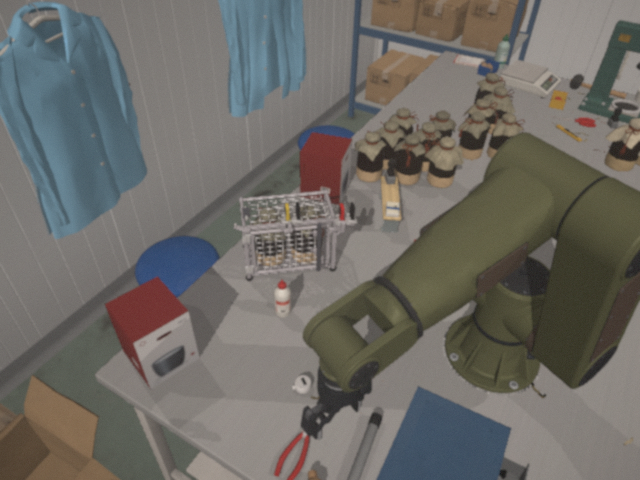

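The top view shows the cage (catches yellow ~(290,204), red ~(345,236)), bottle (250,288), cork (299,343), cup (339,330), counter (206,385) and riser (463,225). I'll enlarge crops.

```bash
python3 - <<'E'
import cv2
im=cv2.imread('pics/top0.png')
cv2.imwrite('pics/c1.png',cv2.resize(im[165:285,225:385],(800,600),interpolation=cv2.INTER_CUBIC))
a=cv2.resize(im[170:270,425:500],(450,600),interpolation=cv2.INTER_CUBIC)
b=cv2.resize(im[260:360,235:293],(348,600),interpolation=cv2.INTER_CUBIC)
cv2.imwrite('pics/c2.png',cv2.hconcat([a,b]))
E
```

```text
(no output)
```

View pics/c1.png

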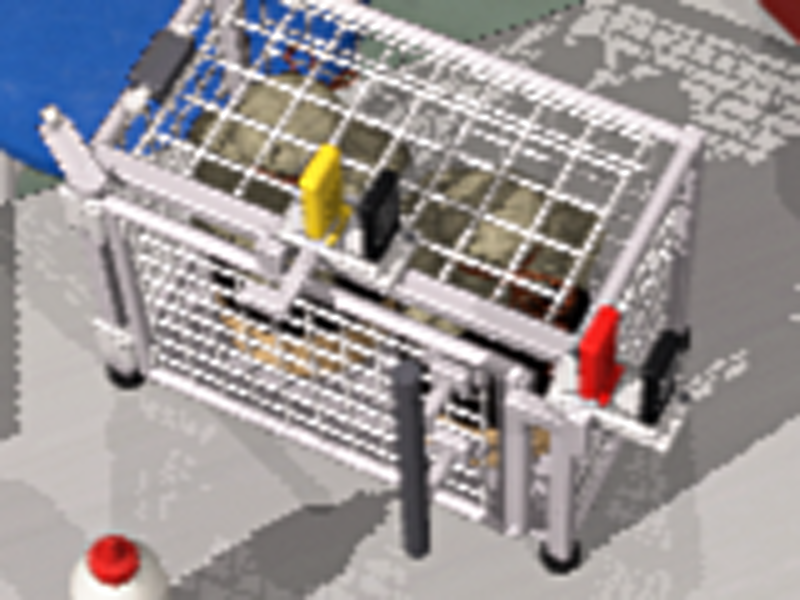

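View pics/c2.png

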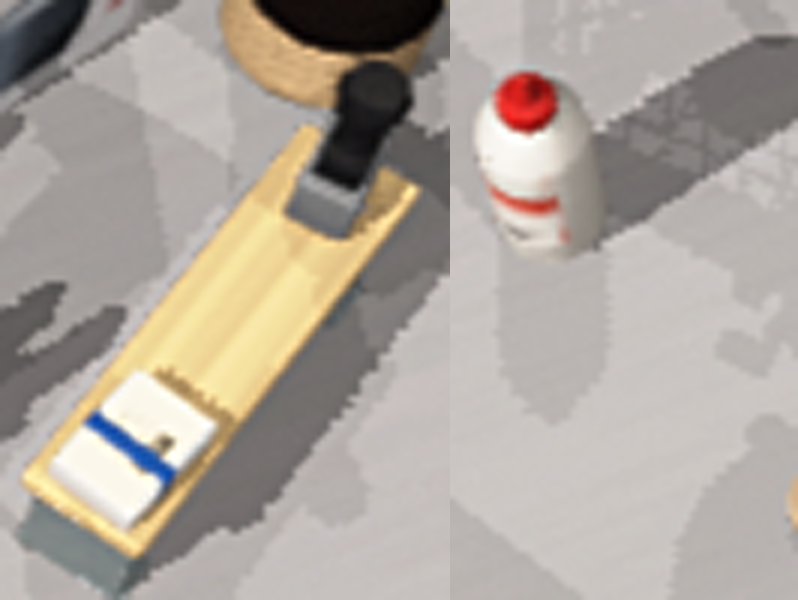

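Crops: riser top corners (308,125),(420,188),(140,555),(25,480); bar top (405,362) and bottom (418,555); feet (127,378),(560,560); tab tops yellow (330,150), black (382,175), red (603,313), black (665,338); bottle nozzle tip at (525,82).

```bash
python3 - <<'E'
from h import *
np.set_printoptions(precision=4,suppress=True)
P=cam('top')
r=[ray('top',425+a/6,170+b/6,.075,P) for a,b in((308,125),(420,188),(140,555),(25,480))]
for x in r: print('riser',x)
print('dims',np.linalg.norm(r[0]-r[1]),np.linalg.norm(r[2]-r[3]),np.linalg.norm(r[1]-r[2]),np.linalg.norm(r[0]-r[3]),'mid',np.mean(r,0))
d=(r[0]-r[3]+r[1]-r[2]);print('riser yaw of y axis',np.arctan2(d[1],d[0]))
c={}
for k,a,b,z in(('ylw',330,150,.258),('sblk',382,175,.258),('red',603,313,.258),('mblk',665,338,.258),('bar',405,362,.24),('barbot',418,553,.06),('footL',127,380,0),('footR',560,562,0)):
    c[k]=ray('top',225+a/5,165+b/5,z,P); print(k,c[k])
d=c['footL']-c['footR'];print('feet dist',np.linalg.norm(d),'y axis ang',np.arctan2(d[1],d[0]), 'tabs',[np.linalg.norm(c['ylw']-c['sblk']),np.linalg.norm(c['red']-c['mblk'])])
d=c['ylw']-c['mblk'];print(np.arctan2(d[1],d[0]))
print('nozzle',ray('top',235+75/6,260+80/6,.13,P),'cork',ray('top',299,340,.036,P),'cup',ray('top',339,328,.035,P),'counter',ray('top',206,384,.02,P))
# base near edge
print('bottle base front',ray('top',235+110/6,260+258/6,0,P))
for n in('top','scene'):print(n,cam(n)[1][:3,3])
E
```

```text
riser [ 0.5694 -0.4823  0.075 ]
riser [ 0.5197 -0.5105  0.075 ]
riser [ 0.408  -0.3017  0.075 ]
riser [ 0.4589 -0.2748  0.075 ]
dims 0.05710441299503854 0.05754539202533274 0.2367840507608199 0.23512231725167704 mid [ 0.489  -0.3924  0.075 ]
riser yaw of y axis -1.0805761677377221
ylw [0.6357 0.0236 0.258 ]
sblk [0.6134 0.0069 0.258 ]
red [ 0.5063 -0.0552  0.258 ]
mblk [ 0.4837 -0.0749  0.258 ]
bar [0.5278 0.0315 0.24  ]
barbot [0.5213 0.0329 0.06  ]
footL [0.7092 0.1283 0.    ]
footR [ 0.5145 -0.0435  0.    ]
feet dist 0.2596455472979111 y axis ang 0.7231859514196319 tabs [np.float64(0.027836796368046385), np.float64(0.03002809758538486)]
0.5750540065556088
nozzle [0.5522 0.175  0.13  ] cork [0.3829 0.1161 0.036 ] cup [0.3726 0.0153 0.035 ] counter [0.3758 0.3534 0.02  ]
bottle base front [ 0.5335  0.1827 -0.    ]
top [-0.0483  0.2356  1.291 ]
scene [-0.0135  0.9537  1.1507]
```

Units first: shifts go in cm and turns go in units of 0.2 rad. So -0.185 m is -18.5, -0.148 m is -14.8.

```bash
cat >> h.py <<'E'
def togo(x,y,z,yaw=None):
    s=bot.read_state(); R=np.array(s['orientation']); d=R.T@(np.array([x,y,z])-s['position'])
    a=np.arctan2(R[1,1],R[0,1]); t=0 if yaw is None else (a-yaw+np.pi/2)%np.pi-np.pi/2
    print('t%.1f'%s['t'],'pos',np.round(s['position'],4),'yaw %.3f'%a,'shift',np.round(d,4),'turn %.3f'%t,'f',np.round(s['ft_force'],1))
E
```

Request:
jog_arm(
  offsets=[
    [[-3.5,-1.4,0,0],[-7.3,-3,0,0],[-11,-4.5,0,0],[-14.8,-6,0,0],[-18.5,-7.5,0,0]],
  ],
)

```text
t: 0.52
position: [0.3451, 0.3744, 0.2391]
orientation: [[-0.933, 0.361, -0.0], [0.361, 0.933, -0.0], [0.0, -0.0, -1.0]]
ft_force: [0.9, 0.7, -0.4]
finger_gap: 0.0855
finger_force: 0.0
```

Request:
jog_arm(
  offsets=[
    [[-3.8,-1.5,0,0],[-7.6,-3.1,0,0],[-11.4,-4.6,0,0],[-15,-6.1,0,0],[-18.5,-7.5,0,0]],
  ],
)

```text
t: 0.93
position: [0.4907, 0.2373, 0.2391]
orientation: [[-0.932, 0.362, -0.0], [0.362, 0.932, -0.0], [0.0, -0.0, -1.0]]
ft_force: [-0.6, 1.1, -0.1]
finger_gap: 0.0855
finger_force: 0.0
```

Request:
jog_arm(
  offsets=[
    [[-3,-1,0,0.6],[-6,-2.5,0,1.2],[-8.2,-3.4,0,1.8],[-8.2,-3.4,0,2.4],[-8.2,-3.4,0,3]],
  ],
)

```text
t: 1.35
position: [0.5544, 0.1766, 0.2385]
orientation: [[-0.559, 0.829, -0.001], [0.829, 0.559, -0.0], [0.0, -0.001, -1.0]]
ft_force: [-0.2, 0.9, 1.3]
finger_gap: 0.0853
finger_force: 0.0
```

Request:
jog_arm(
  offsets=[
    [[0,0,0,0.55],[0,0,0,0.55],[0,0,0,0.55]],
  ],
)

```text
t: 1.6
position: [0.5536, 0.1779, 0.239]
orientation: [[-0.475, 0.88, -0.0], [0.88, 0.475, -0.0], [0.0, -0.0, -1.0]]
ft_force: [-0.3, 0.3, -0.3]
finger_gap: 0.0856
finger_force: 0.0
```

```bash
python3 - <<'E'
from h import *
togo(.554,.178,.079,.49)
snap('wrist','w1.png')
P=cam('wrist'); np.savez('pics/w1.npz',T=P[1])
print(proj('wrist',(.554,.178,.13),P),proj('wrist',(.528,.032,.24),P))
E
```

```text
t1.6 pos [0.5536 0.1779 0.239 ] yaw 0.495 shift [-1.0e-04  4.0e-04  1.6e-01] turn 0.005 f [-0.3  0.3 -0.3]
[321.96775406 242.6246784 ] [130.17127959 540.02592471]
```

View pics/w1.png

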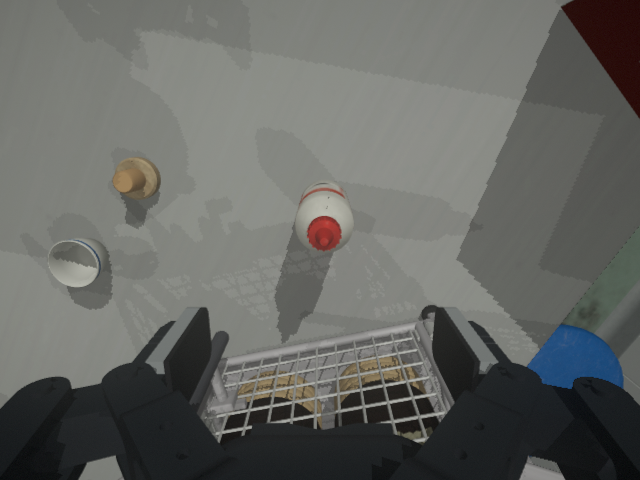

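The wrist view shows the nozzle tip at (323,240), predicted (322,243): bottle position confirmed. Descend, grip, lift.

To row units: 0.162 m is 16.2, 0.14 m is 14.

Request:
jog_arm(
  offsets=[
    [[0,0,3.5,0],[0,0,7,0],[0,0,10.5,0],[0,0,14,0],[0,0,16.2,0]],
  ],
)

```text
t: 2.07
position: [0.5523, 0.1777, 0.0738]
orientation: [[-0.475, 0.88, -0.003], [0.88, 0.475, -0.001], [0.001, -0.003, -1.0]]
ft_force: [1.3, 0.1, 0.5]
finger_gap: 0.0854
finger_force: 0.0
```

Request:
jog_arm(
  offsets=[
    [[0,0,0,0],[0,0,0,0],[0,0,0,0],[0,0,0,0],[0,0,0,0]],
  ],
  aperture=0.03,
  force=30,
)

```text
t: 2.48
position: [0.5547, 0.1782, 0.0796]
orientation: [[-0.472, 0.882, 0.003], [0.882, 0.472, 0.001], [-0.001, 0.003, -1.0]]
ft_force: [-0.9, -0.6, 7.8]
finger_gap: 0.0443
finger_force: 30.7
```

Request:
jog_arm(
  offsets=[
    [[0,0,0,0],[0,0,0,0],[0,0,-2,0],[0,0,-5,0],[0,0,-8,0]],
  ],
)

```text
t: 2.9
position: [0.5535, 0.1778, 0.159]
orientation: [[-0.472, 0.882, -0.0], [0.882, 0.472, -0.0], [0.0, -0.0, -1.0]]
ft_force: [0.9, -0.2, 0.1]
finger_gap: 0.0442
finger_force: 31.5
```

Request:
jog_arm(
  offsets=[
    [[0,0,-3,0],[0,0,-6,0],[0,0,-7,0]],
  ],
)

```text
t: 3.15
position: [0.5548, 0.1782, 0.2331]
orientation: [[-0.472, 0.882, 0.007], [0.882, 0.472, 0.002], [-0.002, 0.008, -1.0]]
ft_force: [0.4, 0.5, -0.5]
finger_gap: 0.0443
finger_force: 31.6
```

```bash
python3 - <<'E'
from h import *
togo(.42,.06,.225); togo(.38,-.12,.225);togo(.489,-.392,.225,.49)
E
```

```text
t3.1 pos [0.5548 0.1782 0.2331] yaw 0.491 shift [-0.0406 -0.1747  0.0069] turn 0.000 f [ 0.4  0.5 -0.5]
t3.1 pos [0.5548 0.1782 0.2331] yaw 0.491 shift [-0.1804 -0.2949  0.0063] turn 0.000 f [ 0.4  0.5 -0.5]
t3.1 pos [0.5548 0.1782 0.2331] yaw 0.491 shift [-0.4716 -0.3272  0.0066] turn 0.001 f [ 0.4  0.5 -0.5]
```

To row units: -0.175 m is -17.5, -0.14 m is -14.

Request:
jog_arm(
  offsets=[
    [[-0.6,-3,0,0],[-1.5,-6.7,0,0],[-2.4,-10.3,0,0],[-3.2,-14,0,0],[-4.1,-17.5,0,0]],
  ],
)

```text
t: 3.57
position: [0.4169, 0.0584, 0.227]
orientation: [[-0.472, 0.882, 0.0], [0.882, 0.472, -0.0], [-0.0, 0.0, -1.0]]
ft_force: [0.4, 0.1, -0.1]
finger_gap: 0.0447
finger_force: 31.6
```

Request:
jog_arm(
  offsets=[
    [[-2.2,-3,0,0],[-5,-5.2,0,0],[-8,-7.5,0,0],[-11,-9.7,0,0],[-14,-12,0,0]],
  ],
)

```text
t: 3.98
position: [0.3781, -0.1223, 0.2276]
orientation: [[-0.472, 0.882, 0.001], [0.882, 0.472, -0.0], [-0.001, 0.001, -1.0]]
ft_force: [-0.2, -0.1, -1.5]
finger_gap: 0.0447
finger_force: 31.6
```

Request:
jog_arm(
  offsets=[
    [[-3.7,-0.4,0,0],[-7.4,-0.8,0,0],[-11.1,-1.2,0,0],[-14.8,-1.6,0,0],[-18.4,-2,0,0]],
  ],
)

```text
t: 4.4
position: [0.4482, -0.2944, 0.2271]
orientation: [[-0.471, 0.882, 0.0], [0.882, 0.471, -0.0], [-0.0, 0.0, -1.0]]
ft_force: [-0.2, 1.0, -1.0]
finger_gap: 0.0441
finger_force: 31.7
```

Request:
jog_arm(
  offsets=[
    [[-3.7,-0.4,0,0],[-7.4,-0.8,0,0],[-9,-1,0,0],[-10.7,-1.2,0,0],[-10.7,-1.2,0,0]],
  ],
)

```text
t: 4.82
position: [0.488, -0.3948, 0.2263]
orientation: [[-0.47, 0.882, -0.0], [0.882, 0.47, 0.0], [0.0, -0.0, -1.0]]
ft_force: [-0.7, 0.8, -2.1]
finger_gap: 0.0441
finger_force: 31.7
```

Request:
jog_arm(
  offsets=[
    [[0,0,0,0],[0,0,0,0],[0,0,0,0]],
  ],
)

```text
t: 5.07
position: [0.4878, -0.3918, 0.2276]
orientation: [[-0.472, 0.882, 0.0], [0.882, 0.472, -0.0], [-0.0, 0.0, -1.0]]
ft_force: [0.3, -0.6, -0.6]
finger_gap: 0.0444
finger_force: 31.7
```

```bash
python3 - <<'E'
from h import *
togo(.489,-.392,.155,.49)
P=cam('wrist'); snap('wrist','w2.png')
for q in ((.5694,-.4823),(.5197,-.5105),(.408,-.3017),(.4589,-.2748),(.489,-.392)): print(proj('wrist',(*q,.075),P))
E
```

```text
t5.1 pos [ 0.4878 -0.3918  0.2276] yaw 0.492 shift [-0.0007  0.0009  0.0726] turn 0.002 f [ 0.3 -0.6 -0.6]
[354.98498379 358.24934713]
[289.31103873 359.64577254]
[281.03238647  61.84853206]
[364.39779207  62.31914696]
[322.58635851 227.21346756]
```

View pics/w2.png

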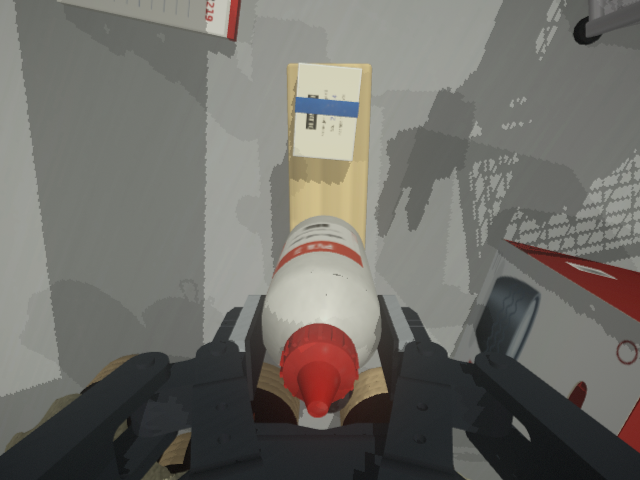

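The wrist view shows the board's near edge at u 288–371 (centre 329.5, predicted 322.7): I'm about 4–5 mm off its middle line; correct +4 mm in tool y and lower.

Request:
jog_arm(
  offsets=[
    [[0,0.4,2.5,0],[0,0.4,5,0],[0,0.4,6.6,0],[0,0.4,7,0],[0,0.4,7,0]],
  ],
)

```text
t: 5.53
position: [0.4913, -0.3901, 0.157]
orientation: [[-0.472, 0.882, -0.001], [0.882, 0.472, 0.001], [0.001, -0.0, -1.0]]
ft_force: [-0.0, -0.4, -1.1]
finger_gap: 0.0441
finger_force: 31.7
```

Request:
jog_arm(
  offsets=[
    [[0,0,0.2,0],[0,0,0.2,0],[0,0,0.2,0]],
  ],
)

```text
t: 5.78
position: [0.4917, -0.3909, 0.1564]
orientation: [[-0.472, 0.882, 0.001], [0.882, 0.472, -0.001], [-0.002, 0.001, -1.0]]
ft_force: [-0.3, -1.1, -1.6]
finger_gap: 0.044
finger_force: 31.7
```

To row units: 0.0015 m is 0.15.

Request:
jog_arm(
  offsets=[
    [[0,0,0.15,0],[0,0,0.15,0],[0,0,0.15,0]],
  ],
)

```text
t: 6.03
position: [0.4917, -0.3909, 0.1547]
orientation: [[-0.471, 0.882, 0.001], [0.882, 0.471, -0.001], [-0.001, 0.001, -1.0]]
ft_force: [0.1, -1.3, 4.1]
finger_gap: 0.0444
finger_force: 32.2
```

Request:
jog_arm(
  offsets=[
    [[0,0,0.15,0],[0,0,0.15,0],[0,0,0.15,0]],
  ],
)

```text
t: 6.28
position: [0.4921, -0.3912, 0.1546]
orientation: [[-0.472, 0.882, 0.003], [0.882, 0.472, -0.002], [-0.003, 0.001, -1.0]]
ft_force: [-2.3, 1.6, 15.2]
finger_gap: 0.0446
finger_force: 33.0
```

Request:
jog_arm(
  offsets=[
    [[0,0,0.1,0],[0,0,0.1,0],[0,0,0.1,0]],
  ],
)

```text
t: 6.53
position: [0.4922, -0.3915, 0.1545]
orientation: [[-0.472, 0.882, 0.003], [0.882, 0.472, -0.004], [-0.005, 0.001, -1.0]]
ft_force: [-2.9, 2.1, 21.4]
finger_gap: 0.0443
finger_force: 33.6
```

To row units: -0.003 m is -0.3.

Request:
jog_arm(
  offsets=[
    [[0,0,-0.3,0],[0,0,-0.3,0]],
  ],
)

```text
t: 6.7
position: [0.4915, -0.3907, 0.1549]
orientation: [[-0.471, 0.882, 0.001], [0.882, 0.471, -0.001], [-0.001, 0.0, -1.0]]
ft_force: [-0.7, 0.9, -0.5]
finger_gap: 0.0441
finger_force: 31.7
```

Request:
jog_arm(
  offsets=[
    [[0,0,0,0],[0,0,0,0],[0,0,0,0],[0,0,0,0],[0,0,0,0]],
  ],
  aperture=0.085,
)

```text
t: 7.12
position: [0.4914, -0.3906, 0.1541]
orientation: [[-0.471, 0.882, -0.0], [0.882, 0.471, 0.0], [0.0, -0.0, -1.0]]
ft_force: [-0.1, 0.2, -0.6]
finger_gap: 0.085
finger_force: 0.0
```

Request:
jog_arm(
  offsets=[
    [[0,0,-1.5,0],[0,0,-4,0],[0,0,-8,0],[0,0,-12,0],[0,0,-15.5,0]],
  ],
)

```text
t: 7.53
position: [0.4913, -0.3905, 0.3119]
orientation: [[-0.472, 0.882, 0.001], [0.882, 0.472, -0.001], [-0.001, 0.0, -1.0]]
ft_force: [0.1, -0.5, 0.4]
finger_gap: 0.0853
finger_force: 0.0
```

```bash
python3 - <<'E'
from h import *
im=snap('top','t2.png'); s=snap('scene','s2.png')
cv2.imwrite('pics/c3.png',cv2.hconcat([cv2.resize(im[150:300,400:500],(400,600),interpolation=cv2.INTER_CUBIC),cv2.resize(s[140:240,340:406],(396,600),interpolation=cv2.INTER_CUBIC)])[:,:,::-1])
togo(.489,-.392,.155,.72)
E
```

```text
t7.6 pos [ 0.4923 -0.3914  0.3161] yaw 0.491 shift [ 0.0025 -0.0038  0.161 ] turn -0.229 f [-0.2  0.2 -0.3]
```

View pics/c3.png

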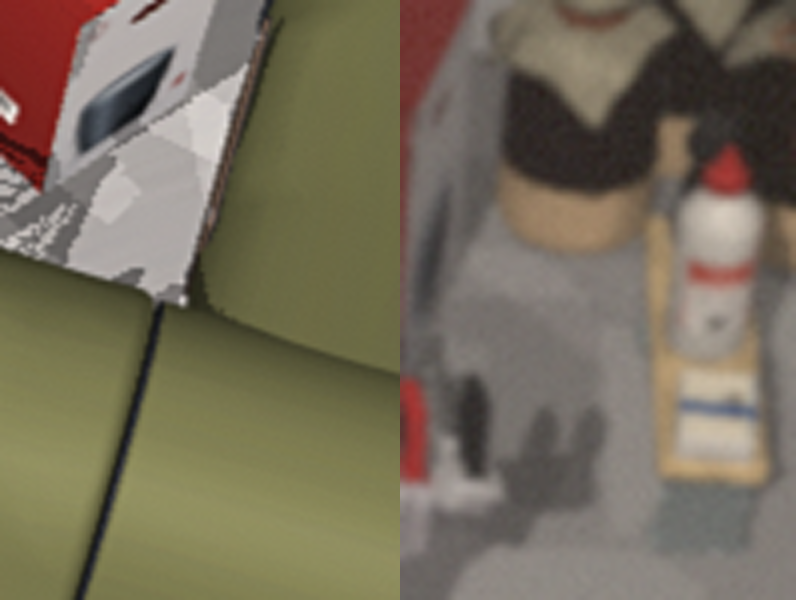

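Scene crop shows the bottle upright on the board, just behind the labels, released. On to the main catch with yaw aligned to the cage.

To row units: 0.065 m is 6.5, 0.17 m is 17, -0.229 rad is -1.145.

Request:
jog_arm(
  offsets=[
    [[3,1.6,0,-0.3],[6.5,3.5,0,-0.6],[10,5.5,0,-0.9],[13.5,7.3,0,-1.145],[17,9.2,0,-1.145]],
  ],
)

```text
t: 8.05
position: [0.4919, -0.1956, 0.3088]
orientation: [[-0.662, 0.75, -0.0], [0.75, 0.662, 0.0], [0.0, -0.0, -1.0]]
ft_force: [1.5, 0.2, -0.7]
finger_gap: 0.0853
finger_force: 0.0
```

```bash
python3 - <<'E'
from h import *
togo(.495,-.065,.34,.72)
E
```

```text
t8.1 pos [ 0.4919 -0.1956  0.3088] yaw 0.723 shift [ 0.0959  0.0887 -0.0312] turn 0.003 f [ 1.5  0.2 -0.7]
```

To row units: 0.096 m is 9.6, 0.089 m is 8.9.

Request:
jog_arm(
  offsets=[
    [[2,2,-2,0],[5,4.5,-3.1,0],[8,7.5,-3.1,0],[9.6,8.9,-3.1,0],[9.6,8.9,-3.1,0]],
  ],
)

```text
t: 8.47
position: [0.4959, -0.0629, 0.3403]
orientation: [[-0.662, 0.749, 0.001], [0.749, 0.662, 0.001], [0.0, 0.001, -1.0]]
ft_force: [-1.1, 0.5, -0.1]
finger_gap: 0.0849
finger_force: 0.0
```

Request:
jog_arm(
  offsets=[
    [[0,0,0,0],[0,0,0,0],[0,0,0,0]],
  ],
)

```text
t: 8.72
position: [0.496, -0.0674, 0.3399]
orientation: [[-0.659, 0.753, -0.001], [0.753, 0.659, -0.0], [0.0, -0.0, -1.0]]
ft_force: [0.1, -0.0, 0.7]
finger_gap: 0.085
finger_force: 0.0
```

```bash
python3 - <<'E'
from h import *
togo(.495,-.065,.34,.72)
P=cam('wrist');np.savez('pics/w3.npz',T=P[1]); im=snap('wrist','w3.png')
for n,q in (('m',(.495,-.065,.258)),('bar',(.528,.032,.24)),('s',(.6245,.015,.258))): print(n,proj('wrist',q,P))
E
```

```text
t8.7 pos [ 0.496  -0.0674  0.3399] yaw 0.719 shift [ 0.0025  0.0009 -0.0001] turn -0.001 f [ 0.1 -0.   0.7]
m [322.86512927 251.59361301]
bar [469.32204518 161.87682258]
s [565.79043166 290.170482  ]
```

View pics/w3.png

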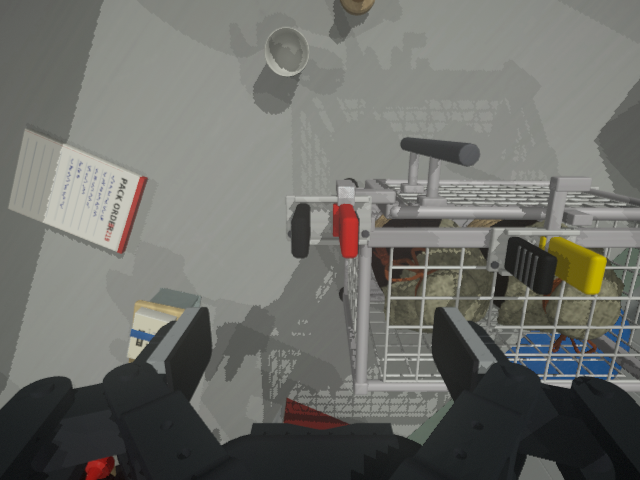

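Wrist view: main tabs' tops centred about (323,235) (black 301, red 345), bar's top end at (468,153), yellow/black safety tabs around (555,265); yaw is aligned.

```bash
python3 - <<'E'
from h import *
np.set_printoptions(precision=4,suppress=True)
P=(bot.camera_params('wrist'),np.load('pics/w3.npz')['T'])
for n,u,v,z in(('m',323,235,.258),('b',301,235,.258),('r',345,235,.258),('bar',468,153,.24),('sy',590,272,.258),('sb',540,272,.258)): print(n,ray('wrist',u,v,z,P))
m=ray('wrist',323,235,.258,P)
togo(m[0],m[1],.236,.72)
E
```

```text
m [ 0.4883 -0.0572  0.258 ]
b [ 0.4785 -0.0658  0.258 ]
r [ 0.498  -0.0486  0.258 ]
bar [0.5235 0.035  0.24  ]
sy [0.626  0.0323 0.258 ]
sb [0.6031 0.0122 0.258 ]
t8.8 pos [ 0.496  -0.0675  0.34  ] yaw 0.719 shift [0.0128 0.001  0.104 ] turn -0.001 f [ 0.1 -0.3 -0. ]
```

To row units: -0.004 m is -0.4, 0.107 m is 10.7.

Request:
jog_arm(
  offsets=[
    [[1.3,-0.4,3,0],[1.3,-0.4,6,0],[1.3,-0.4,9,0],[1.3,-0.4,10.7,0],[1.3,-0.4,10.7,0]],
  ],
)

```text
t: 9.18
position: [0.4831, -0.0599, 0.2297]
orientation: [[-0.658, 0.753, -0.006], [0.753, 0.658, 0.001], [0.005, -0.004, -1.0]]
ft_force: [0.0, 0.7, -1.0]
finger_gap: 0.085
finger_force: 0.0
```

Request:
jog_arm(
  offsets=[
    [[0,0,0,0],[0,0,0,0],[0,0,0,0],[0,0,0,0],[0,0,0,0]],
  ],
  aperture=0.02,
  force=25,
)

```text
t: 9.6
position: [0.4846, -0.0599, 0.235]
orientation: [[-0.659, 0.752, 0.001], [0.752, 0.659, -0.002], [-0.002, 0.0, -1.0]]
ft_force: [-23.7, -16.8, 21.5]
finger_gap: 0.0282
finger_force: 23.0
```

```bash
python3 - <<'E'
from h import *
togo(.49,-.06,.232); im=snap('wrist','w4.png'); snap('top','t4.png')
E
```

```text
t9.6 pos [ 0.4846 -0.0599  0.235 ] yaw 0.720 shift [-0.0036  0.004   0.003 ] turn 0.000 f [-23.7 -16.8  21.5]
```

View pics/w4.png

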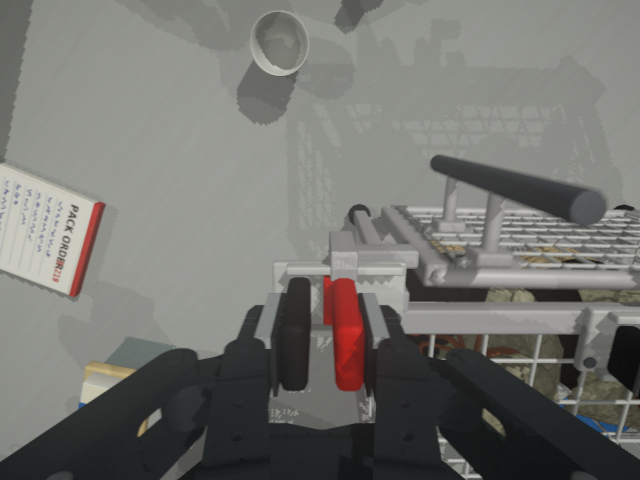

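Gap 28 mm (fully squeezed) and the gate is visibly ajar (bar swung to (588,205)). Release, rise, hover at the safety catch.

Request:
jog_arm(
  offsets=[
    [[0,0,0,0],[0,0,0,0],[0,0,0,0],[0,0,0,0]],
  ],
  aperture=0.085,
)

```text
t: 10.03
position: [0.4844, -0.0594, 0.2335]
orientation: [[-0.659, 0.752, 0.0], [0.752, 0.659, -0.0], [-0.0, -0.0, -1.0]]
ft_force: [-1.5, 1.1, -0.4]
finger_gap: 0.0743
finger_force: 0.0
```

Request:
jog_arm(
  offsets=[
    [[0,0,-3,0],[0,0,-7,0],[0,0,-10.8,0],[-0.5,3,-10.8,0],[-1,6.5,-10.8,0]],
  ],
)

```text
t: 10.45
position: [0.5405, -0.0244, 0.3447]
orientation: [[-0.658, 0.753, 0.006], [0.753, 0.658, -0.001], [-0.005, 0.004, -1.0]]
ft_force: [-0.3, -0.8, -0.7]
finger_gap: 0.085
finger_force: 0.0
```

Request:
jog_arm(
  offsets=[
    [[-0.5,4,0,0],[-1.4,8,0,0],[-1.4,8.7,0,0],[-1.4,8.7,0,0],[-1.4,8.7,0,0]],
  ],
)

```text
t: 10.87
position: [0.6142, 0.0227, 0.3409]
orientation: [[-0.66, 0.751, -0.001], [0.751, 0.66, -0.0], [0.0, -0.001, -1.0]]
ft_force: [-0.4, 0.1, -0.1]
finger_gap: 0.0849
finger_force: 0.0
```

```bash
python3 - <<'E'
from h import *
togo(.615,.0225,.34,.72)
P=cam('wrist');np.savez('pics/w5.npz',T=P[1]); im=snap('wrist','w5.png')
for n,q in (('s',(.615,.0225,.258)),('y',(.626,.0324,.258)),('b',(.604,.0126,.258))): print(n,proj('wrist',q,P))
E
```

```text
t10.9 pos [0.6142 0.0227 0.3409] yaw 0.720 shift [-0.0007  0.0004  0.0009] turn 0.000 f [-0.4  0.1 -0.1]
s [322.21605907 256.08822901]
y [346.72013735 255.80698695]
b [297.72786922 256.36928871]
```

View pics/w5.png

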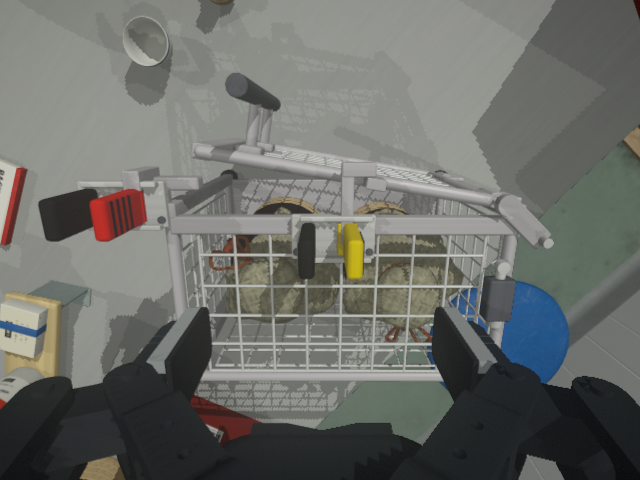

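Safety tabs: black top u 299–315, yellow to 363, centred at (331,255): 5 mm to +y of the estimate. Gate is ajar on its hook.

To row units: -0.002 m is -0.2, 0.105 m is 10.5.

Request:
jog_arm(
  offsets=[
    [[0,-0.2,3,0],[0,-0.2,6,0],[0,-0.2,9,0],[0,-0.2,10.5,0],[0,-0.2,10.5,0]],
  ],
)

```text
t: 11.33
position: [0.6111, 0.0206, 0.2337]
orientation: [[-0.659, 0.753, -0.004], [0.753, 0.659, -0.0], [0.003, -0.003, -1.0]]
ft_force: [-0.6, -0.6, -0.6]
finger_gap: 0.0851
finger_force: 0.0
```

Request:
jog_arm(
  offsets=[
    [[0,0,0,0],[0,0,0,0],[0,0,0,0],[0,0,0,0],[0,0,0,0]],
  ],
  aperture=0.02,
  force=25,
)

```text
t: 11.75
position: [0.614, 0.0219, 0.2385]
orientation: [[-0.66, 0.752, 0.005], [0.752, 0.66, 0.001], [-0.003, 0.004, -1.0]]
ft_force: [-3.7, 0.1, 1.6]
finger_gap: 0.0271
finger_force: 24.6
```

Request:
jog_arm(
  offsets=[
    [[0,0,0,0],[0,0,0,0],[0,0,0,0]],
  ],
)

```text
t: 12.0
position: [0.6139, 0.0218, 0.2385]
orientation: [[-0.66, 0.752, 0.004], [0.752, 0.66, 0.0], [-0.003, 0.004, -1.0]]
ft_force: [3.2, 2.9, 6.2]
finger_gap: 0.0269
finger_force: 25.3
```

Request:
jog_arm(
  offsets=[
    [[0,0,0,0],[0,0,0,0],[0,0,0,0],[0,0,0,0]],
  ],
  aperture=0.085,
)

```text
t: 12.33
position: [0.6131, 0.0214, 0.2368]
orientation: [[-0.659, 0.752, 0.0], [0.752, 0.659, -0.0], [-0.0, 0.0, -1.0]]
ft_force: [-0.5, 0.3, -0.3]
finger_gap: 0.0737
finger_force: 0.0
```

Request:
jog_arm(
  offsets=[
    [[0,0,-3,0],[0,0,-7,0],[0,0,-10.8,0],[0,0,-10.8,0]],
  ],
)

```text
t: 12.67
position: [0.6139, 0.0213, 0.3531]
orientation: [[-0.659, 0.752, 0.012], [0.752, 0.659, -0.0], [-0.008, 0.008, -1.0]]
ft_force: [0.4, 0.6, 1.9]
finger_gap: 0.0852
finger_force: 0.0
```

```bash
python3 - <<'E'
from h import *
P=cam('wrist');np.savez('pics/w6.npz',T=P[1]); im=snap('wrist','w6.png')
xc=np.array([np.sin(.72),-np.cos(.72)]);yc=np.array([np.cos(.72),np.sin(.72)]);O=np.array([.610,.050])
def bar(t):
    r=lambda v:np.array([np.cos(t)*v[0]+np.sin(t)*v[1],-np.sin(t)*v[0]+np.cos(t)*v[1]])
    return O+.12*yc+r(-.046*xc-.195*yc)
for t in(0,.15,.35,1.0,1.57,1.65):
    b=bar(t);print(t,b,proj('wrist',(*b,.24),P)); 
b=bar(.35);togo(*b,.34,.72-.35)
E
```

```text
0 [0.52328288 0.03512921] [225.12885396 132.02670046]
0.15 [0.51122292 0.06262536] [236.64823153  82.43740825]
0.35 [0.50177855 0.10149821] [264.89644098  15.73619073]
1.0 [0.52552324 0.22722406] [ 454.19983157 -157.47054341]
1.57 [0.60607887 0.30598506] [ 674.66096137 -171.43031278]
1.65 [0.62051358 0.31294241] [ 702.11972436 -160.63995199]
t12.7 pos [0.6136 0.0214 0.3491] yaw 0.720 shift [ 0.134  -0.0313  0.0082] turn 0.350 f [ 0.2 -1.1 -0.8]
```

View pics/w6.png

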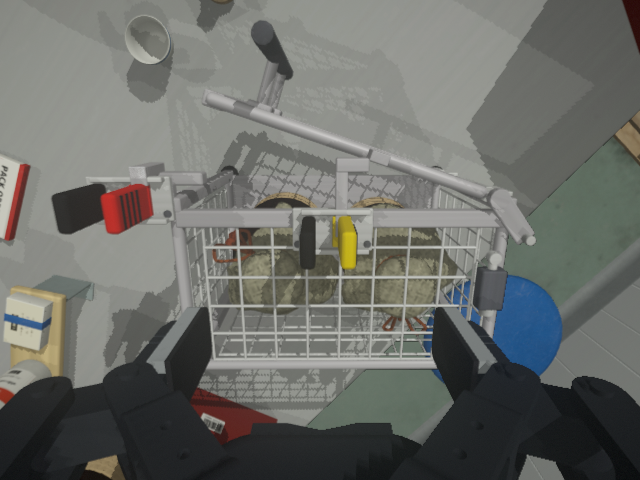

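Gate is free: bar top at (263,35), about 0.3 rad. Hover over the bar and re-measure.

Units first: shifts go in cm and turns go in units of 0.2 rad. So 0.105 m is 10.5, 0.09 m is 9.

Request:
jog_arm(
  offsets=[
    [[3,-1,0,0],[6,-2,0,0],[9,-3,0,0],[10.5,-3.1,0,0],[10.5,-3.1,0,0]],
  ],
)

```text
t: 13.13
position: [0.5186, 0.0815, 0.3445]
orientation: [[-0.661, 0.751, 0.0], [0.751, 0.661, 0.0], [0.0, 0.0, -1.0]]
ft_force: [1.5, -0.3, -0.1]
finger_gap: 0.085
finger_force: 0.0
```

Request:
jog_arm(
  offsets=[
    [[0,0,0,0],[0,0,0,0],[0,0,0,0],[0,0,0,0]],
  ],
)

```text
t: 13.47
position: [0.521, 0.0795, 0.3438]
orientation: [[-0.659, 0.752, -0.001], [0.752, 0.659, -0.0], [0.0, -0.001, -1.0]]
ft_force: [0.5, 0.0, -0.4]
finger_gap: 0.0847
finger_force: 0.0
```

```bash
python3 - <<'E'
from h import *
P=(bot.camera_params('wrist'),np.load('pics/w6.npz')['T']);print('old',ray('wrist',263,35,.24,P))
P=cam('wrist');np.savez('pics/w7.npz',T=P[1]); im=snap('wrist','w7.png')
for q in((.5018,.1015,.24),(.505,.09,.24)):print(proj('wrist',q,P))
cv2.imwrite('pics/c7.png',cv2.resize(im[100:340,200:520],(800,600))[:,:,::-1])
E
```

```text
old [0.50714842 0.09304003 0.24      ]
[321.64203127 200.840248  ]
[313.59585136 217.40966402]
```

View pics/c7.png

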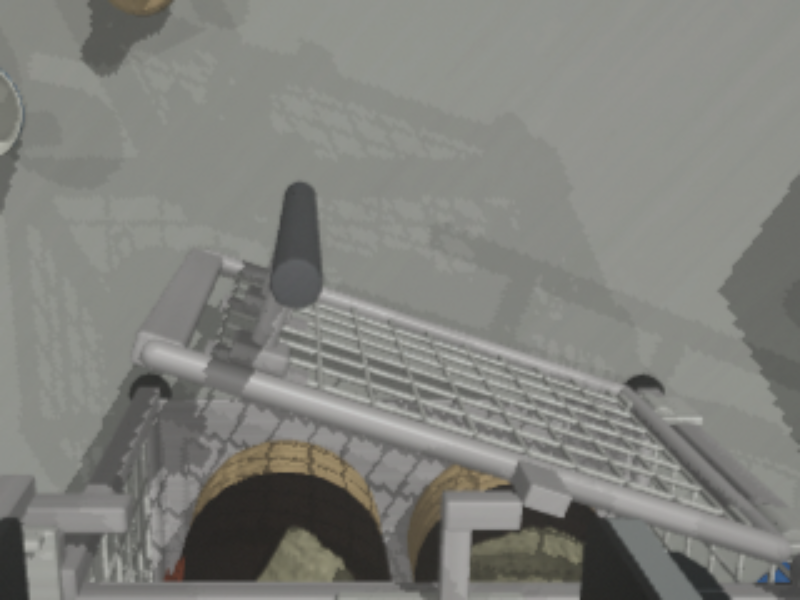

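Bar's end cap is at crop (296,283) → pixel (318.4,213.2).

```bash
python3 - <<'E'
from h import *
P=(bot.camera_params('wrist'),np.load('pics/w7.npz')['T']);b=ray('wrist',318.4,213.2,.24,P);print(b)
print('radius',np.hypot(b[0]-.7002,b[1]-.1291))
togo(b[0],b[1],.217,.72)
E
```

```text
[0.50550861 0.09411383 0.24      ]
radius 0.1978099289792946
t13.5 pos [0.5209 0.0796 0.3438] yaw 0.719 shift [ 0.021  -0.0019  0.1268] turn -0.001 f [-0.3 -0.8  0.3]
```

Request:
jog_arm(
  offsets=[
    [[2.1,-0.2,0,0],[2.1,-0.2,3.5,0],[2.1,-0.2,7,0],[2.1,-0.2,10.5,0],[2.1,-0.2,12.6,0]],
  ],
)

```text
t: 13.93
position: [0.5042, 0.0941, 0.2147]
orientation: [[-0.659, 0.752, -0.004], [0.752, 0.659, -0.0], [0.002, -0.003, -1.0]]
ft_force: [-0.2, 0.2, 0.5]
finger_gap: 0.0849
finger_force: 0.0
```

Request:
jog_arm(
  offsets=[
    [[0,0,0,0],[0,0,0,0],[0,0,0,0],[0,0,0,0],[0,0,0,0]],
  ],
  aperture=0.005,
  force=50,
)

```text
t: 14.35
position: [0.5057, 0.0945, 0.2198]
orientation: [[-0.659, 0.752, 0.002], [0.752, 0.659, 0.0], [-0.001, 0.002, -1.0]]
ft_force: [0.4, -0.0, -0.7]
finger_gap: 0.0251
finger_force: 0.0
```

Request:
jog_arm(
  offsets=[
    [[0,0,0,0],[0,0,0,0],[0,0,0,0]],
  ],
)

```text
t: 14.6
position: [0.5052, 0.0946, 0.2194]
orientation: [[-0.659, 0.752, 0.001], [0.752, 0.659, 0.0], [-0.001, 0.001, -1.0]]
ft_force: [-4.4, -0.4, 7.1]
finger_gap: 0.0123
finger_force: 48.7
```

```bash
python3 - <<'E'
from h import *
s=bot.read_state();p=s['position'][:2];R=np.array(s['orientation'])[:2,:2]
H=np.array([.7002,.1291]);r=p-H;print(np.hypot(*r))
t0=np.arctan2(r[1],r[0]);
ref=-.046*np.array([np.sin(.72),-np.cos(.72)])-.195*np.array([np.cos(.72),np.sin(.72)]);a0=np.arctan2(ref[1],ref[0])
g=(a0-t0)%6.283;print('gate',g)
L=np.hypot(*r)
for t in np.arange(g,1.75,.1):
    q=H+L*np.array([np.cos(a0-t),np.sin(a0-t)]);print('%.2f'%t,np.round(R.T@(q-p),3))
E
```

```text
0.1980525724228304
gate 0.31307848120224513
0.31 [-0. -0.]
0.41 [0.016 0.011]
0.51 [0.032 0.024]
0.61 [0.045 0.038]
0.71 [0.058 0.053]
0.81 [0.069 0.07 ]
0.91 [0.078 0.088]
1.01 [0.085 0.106]
1.11 [0.09  0.125]
1.21 [0.094 0.145]
1.31 [0.095 0.164]
1.41 [0.095 0.184]
1.51 [0.092 0.204]
1.61 [0.088 0.223]
1.71 [0.082 0.242]
```

Gripped the bar. Swing in arcs, watching force.

To row units: 0.0385 m is 3.85, 0.032 m is 3.2.

Request:
jog_arm(
  offsets=[
    [[0.8,0.55,0,0],[1.6,1.1,0,0],[2.4,1.75,0,0],[3.2,2.4,0,0],[3.85,3.1,0,0]],
  ],
)

```text
t: 15.02
position: [0.5022, 0.1444, 0.2193]
orientation: [[-0.659, 0.752, -0.002], [0.752, 0.659, 0.0], [0.001, -0.001, -1.0]]
ft_force: [-12.5, -1.2, 9.9]
finger_gap: 0.0121
finger_force: 49.8
```

Request:
jog_arm(
  offsets=[
    [[0.65,0.7,0,0],[1.3,1.45,0,0],[1.95,2.2,0,0],[2.5,3.05,0,0],[3.05,3.9,0,0]],
  ],
)

```text
t: 15.43
position: [0.5109, 0.1936, 0.2193]
orientation: [[-0.659, 0.752, -0.003], [0.752, 0.659, 0.001], [0.003, -0.002, -1.0]]
ft_force: [-15.3, 2.8, 10.5]
finger_gap: 0.0123
finger_force: 49.7
```

Request:
jog_arm(
  offsets=[
    [[0.9,1.7,0,0],[1.7,3.5,0,0],[2.3,5.4,0,0],[2.7,7.4,0,0],[2.8,9.3,0,0]],
  ],
)

```text
t: 15.85
position: [0.5636, 0.2766, 0.2193]
orientation: [[-0.66, 0.751, -0.0], [0.751, 0.66, 0.001], [0.001, 0.001, -1.0]]
ft_force: [-4.6, 1.7, 5.1]
finger_gap: 0.0123
finger_force: 50.0
```

Request:
jog_arm(
  offsets=[
    [[0,1.9,0,0],[-0.2,3.8,0,0],[-0.5,5.7,0,0],[-0.8,6.8,0,0],[-0.8,6.8,0,0]],
  ],
)

```text
t: 16.27
position: [0.6215, 0.3147, 0.2192]
orientation: [[-0.66, 0.752, 0.002], [0.752, 0.66, 0.001], [-0.0, 0.002, -1.0]]
ft_force: [-2.0, 0.9, 7.7]
finger_gap: 0.0123
finger_force: 50.2
```

```bash
python3 - <<'E'
from h import *
s=bot.read_state();p=s['position'][:2];r=p-[.7002,.1291]
ref=-.046*np.array([np.sin(.72),-np.cos(.72)])-.195*np.array([np.cos(.72),np.sin(.72)])
print('gate',(np.arctan2(ref[1],ref[0])-np.arctan2(r[1],r[0]))%6.283,np.hypot(*r))
E
```

```text
gate 1.6578736810463663 0.20158567763013038
```

Gate is at about 1.66 rad. Settle, and check with the scene and top cameras before handing in.

Request:
jog_arm(
  offsets=[
    [[0,0,0,0],[0,0,0,0],[0,0,0,0],[0,0,0,0],[0,0,0,0]],
  ],
)

```text
t: 16.68
position: [0.6201, 0.314, 0.2193]
orientation: [[-0.66, 0.752, 0.001], [0.752, 0.66, 0.001], [-0.0, 0.001, -1.0]]
ft_force: [-2.6, 1.4, 4.7]
finger_gap: 0.0121
finger_force: 50.0
```

```bash
python3 - <<'E'
from h import *
im=snap('top','t9.png'); s=snap('scene','s9.png')
cv2.imwrite('pics/c9.png',cv2.hconcat([cv2.resize(im[140:400,180:530],(403,300)),cv2.resize(s[130:400,200:500],(333,300))])[:,:,::-1])
E
```

```text
(no output)
```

View pics/c9.png

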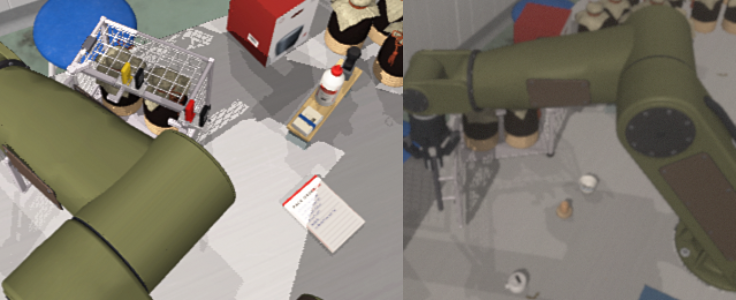

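The bottle stands upright on the riser at about (328,85), the gate is wide with the gripper on the bar, and the cup, cork and counter are in place.

```bash
python3 -c "
from plant import bot
print(bot.job_done())"
```

```text
the job is handed in; nothing more can be done
None
```

I handed the job in at about 17 s: the bottle stands released on the riser, both catches were squeezed in order, and the gripper holds the gate by its pull bar at about 1.66 rad by my estimate; the cup, cork and counter look undisturbed in the last picture, and no verdict was returned.

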